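# Pin the grinder's sliding tool rest with its quarter-turn thumbscrew

### The job

The tool rest of the bench grinder has come loose: slide its plate along until its slot lies over the hidden slot in the bar beneath, feeling for the place with the winged thumbscrew from the wooden block, and put the thumbscrew down through both until its collar sits on the plate. Then give the wings a quarter turn so that the foot locks under the bar, and let go. Feel gently, never forcing the screw against the grinder, and leave the other things on the bench where they are.

Things in the scene. Friction and masses are not known exactly. Their poses are not given: they have to be found in the camera images.
- screw_grip (a point): Centre of the wings of the loose steel thumbscrew (about 60 to 120 g), upright in the wooden block, collar on the block's top. Wings: flat upright tab 34 mm long (its x), 10 mm thick (its y; grip across this), 24 mm high. Under it a neck 9 mm thick, 14 mm long, then a round collar 34 mm across, 4 mm thick, its underside 30 mm under this point. z up along the screw.
- screw_foot (a point): Lowest point of the thumbscrew, 54 mm under the wings' centre. Below the collar a shank 8.4 mm thick, at its end a cross foot parallel to the wings: 20 mm long along x, 9 mm wide along y, 6 mm high (16 to 22 mm below the collar's underside), under it a nose 17 x 6 mm, 2 mm high, ending here. Axes as the screw's.
- rack: Wooden block 60 x 60 x 45 mm high, fixed, with a roomy rectangular hole (27 mm along its x, 18 mm along its y, 34 mm deep) that the thumbscrew stands in the middle of, wings along x to about 5 degrees. Origin: centre of its underside. It may trade places with the tin.
- grinder: Bench grinder with grey motor and grinding wheel, fixed to the bench. Origin: on the bench, under the middle line of the tool rest's slide. x: the way the rest plate slides (level, away from the robot); y: away from the wheel; z up. The motor (120 mm thick, top 160 mm above the bench) lies 115 to 285 mm to +x and 152 mm to -y.
- wheel_mid (a point): Centre of the grinding wheel, 150 mm across, 25 mm thick, axle along the grinder's x, top 175 mm above the bench. To be left alone.
- rest (a joint): Travel of the tool rest plate along the grinder's x in m, 0 to 0.080; starts between 0 and 0.025. Friction (2.5 N) keeps it where it is left. The plate hides the slot of the bar: the two slots line up at a travel between 0.045 and 0.065, different each time, to be found by feel or by looking down through the plate's slot. Along y they are always in line.
- rest_slot (a point): Centre of the slot's mouth in the rest plate's top face, 92 mm above the bench; axes as the grinder's. Steel plate 160 mm (x) x 100 mm x 6 mm. The slot goes right through, 12 mm along x, 24 mm along y: the screw's foot enters with the wings along y, 1.5 mm to spare either way in x, 2 mm in y. Screw standing on the covered bar: wing centre 48 mm above this point; home: 30 mm above. Locked: wings along x.
- bar_mid (a point): Point on the top face of the bar under the rest plate (86 mm above the bench); the centre of the bar's slot lies within 10 mm of here along the grinder's x, exact place unknown. At a travel of 0.055 the plate's slot is over this point. The bar is fixed, 6 mm thick, 44 mm wide; its slot is as large as the plate's and points the same way. Under it is 80 mm of free space. Once through, the screw may be turned either way.
- rest_peg (a point): Middle of the upright steel peg (14 mm thick, 34 mm high) on the rest plate, 62 mm to +x from the slot's centre, by which the plate can be pushed or drawn along.
- tin: Plain metal can, 70 mm across, 90 mm high, bystander. Origin: centre of its underside.
- bolt: Plain round-headed bolt standing on its head, 22 mm across, 53 mm high, bystander. Origin: centre of its underside.
- spare_wheel: Spare grinding wheel lying flat, 124 mm across, 25 mm thick; bystander. Origin: centre of its underside.
- spare_wheel2: Smaller spare grinding wheel, 110 mm across, 20 mm thick, lying on the other; bystander. Origin: centre of its underside.
- stone: Sharpening stone 150 x 50 x 25 mm, bystander. Origin: centre of its underside.
- wrench: Wrench lying flat on the bench, bystander. Origin: underside, in its middle part.

How it is judged:
On the way:
1. the thumbscrew stands down through both slots, collar on the plate, before it is turned (z of screw_grip in the frame of rest_slot below 0.034 m and horizontal distance between screw_grip and rest_slot below 0.01 m and angle between screw_grip's own z axis and vertical below 0.12 rad and angle between the x axis of screw_grip and the y axis of rest_slot, either way round below 0.35 rad), for 0.1 s.
At the end, for the whole second after the job is handed in: The thumbscrew is through both slots with its collar within 4 mm of the plate's top, within 10 mm of the slot's centre, upright within 0.12 rad, its wings turned at least 1.0 rad away from the slot's long direction (a quarter turn is 1.57), and it is at rest (z of screw_grip in the frame of rest_slot below 0.034 m and horizontal distance between screw_grip and rest_slot below 0.01 m and angle between screw_grip's own z axis and vertical below 0.12 rad and angle between the x axis of screw_grip and the y axis of rest_slot, either way round above 1 rad and linear speed of screw below 0.02 m/s); the robot touches nothing.
It fails at once if the thumbscrew is pressed against the grinder, its plate or bar with more than 35 N (contact force between screw and grinder above 35 N).
It fails at once if a bystander is moved by more than 25 mm (distance of any of tin, bolt, spare_wheel, spare_wheel2, stone, wrench from where it was at the start of the episode above 0.025 m).
It also fails if it takes over 67 s, if anything falls off the work surface, if the arm or the gripper's body presses on something with over 40 N, if the wrist force passes 120 N, or if a joint passes its speed limit or range.

### The arm

A 7-joint arm with a two-finger parallel gripper is mounted at the origin on the work surface. World frame = base frame: x ahead of the robot, y to its left, z up, the work surface at z = 0. Lengths are in m, angles in rad, forces in N, time in s.
With the tool pointing down it reaches from about 0.425 to 0.825 m from the base axis. Payload 3.6 kg.
Tool frame: the origin (TCP) lies on the front face of the gripper's body, between the roots of the fingers; the fingertips stand 84 mm ahead of it and the grasp point (between the pads) lies 65 mm ahead of it; z points along the fingers, x is the direction in which the jaws open and shut, and the axes are right-handed (so a half turn about z gives the same grasp; the last joint's range is limited). The gripper opens to 93 mm and grips with 3 to 60 N. Pads are 15 mm wide; open, the fingers measure 128 mm over their backs; the gripper's body (75 mm by 188 mm) begins 65 mm behind the grasp point.
Start: joints at [-1.149, 0.615, -0.013, 1.423, 0.008, 1.103, -0.04], TCP at [0.281, 0.586, 0.303] pointing down, gripper open.
Joint ranges: [-3.12, 3.12], [-0.3, 2.06], [-1.34, 1.32], [0.26, 2.42], [-1.36, 4.5], [0.01, 1.98], [-2.84, 2.84]. Speed limits (rad/s): [2.79, 2.79, 3.14, 3.14, 3.14, 3.14, 3.14].

### API

Orientations are given as a unit quaternion [x, y, z, w].
In Python, from plant import arm, eyes, workorder gives the robot as it stands. The module is installed in compiled form; this text tells all that it offers.
- The arm moves only by the tool servo_tool, never from a script. Its arguments are lists of equal length, an entry for each row: "slide": the shift along the tool's x, y, z in m, a list of three; "turn": the turn about the tool's z in rad; "claw": the opening, from 0 (shut) to 1 (fully open). In form: {"slide": [[dx, dy, dz], ...], "turn": [turn, ...], "claw": [claw, ...]}. A call has 1 to 20 rows; each row shifts and turns the commanded pose from where the row before left it, along the tool's axes as they then stand; what a row does not reach is not made up. A row lasts 1/12 s, in which the tool goes at most 41.7 mm and 7.16 degrees, less where a joint would pass 70% of its speed; a pose out of reach is approached as far as the arm can. A call is refused whole if a number of a shift passes 0.0417 or a number of a turn 0.125, either way. A call with a gripper value outside its range is refused whole. The fingers move at their own pace and stop on an object; "force" is the grip in N (left out, the last holds). Time passes only in rows, so rows that do not move let the fingers close. It gives the time, the measured TCP pose, the force and the opening at its end, in the units of the state.
- arm.get_state(): the state, without advancing time (a new reading comes with each control period).
- eyes.camera(name): name is "scene" or "top" or "wrist"; returns (picture, depth): 384x512x3 uint8, red, green, blue; 384x512 float32, m along the optical axis (not along the pixel's ray), 0 where there is no reading.
- eyes.camera_info(name): a dict with "vfov" (degrees; the focal length in pixels is half the picture's height over the tangent of half this angle, whatever the lens; pixels are square), "cx", "cy" (the principal point, pixels), "k1" (the pictures are not rectified: a ray, as slopes to the right and down, at radius r is drawn at 1 + k1 r^2 times it, then the intrinsics apply), "world_from_camera" (4x4, takes a point from camera to world coordinates). Camera axes: x right, y down, z forward; pixel columns grow to the right and rows downward; lengths in m; the calibration is good to about 2 mm. A picture is of the moment at which its call begins: read the wrist's pose just before it. camera_info takes no time and is no camera call; for the wrist camera it gives the pose at the moment of the call.
- workorder.close_job(): hands the job in, once; it reports no verdict.
The state is a dict: "time": time; "joint_pos": joint angles; "joint_vel": joint speeds; "joint_torque": joint torques, N m; "position": TCP position; "eef_rot": TCP orientation; "wrist_force": force on the tool from outside, world axes, zero at the start; "wrist_torque": the same for the moment, N m; "gripper_width": finger opening in m.
Only numpy, scipy, OpenCV 4.12 (cv2) and the standard library are available. Lean on these libraries where they do the work, as an engineer would, in place of code of your own. Each camera call takes 0.05 s, during which the arm holds its last target.

## Working session

There is one attempt and no reset: what is moved stays moved. The work goes in short steps, Python scripts to look and compute and a tool call to move; the robot and the scene stay as the last step left them, time stands still between calls to the robot, and variables do not carry over. Pictures are saved under pics/ and viewed, and the job is handed in when it is done.

Besides the shell and the picture viewer there is one more tool, called after "Call:" by a JSON object that holds its "op" and its "data". servo_tool: Moves the arm, as the interface text tells. Its arguments: {"type":"object","properties":{"slide":{"type":"array","items":{"type":"array","items":{"type":"number"}}},"turn":{"type":"array","items":{"type":"number"}},"claw":{"type":"array","items":{"type":"number"}},"force":{"type":"number"}},"required":["slide","turn","claw"]}

```bash
mkdir -p pics; cat > h.py <<'E'
import numpy as np, cv2
from plant import arm, eyes, workorder
from scipy.spatial.transform import Rotation as R
def grab(n,f=None):
    info=eyes.camera_info(n); p,d=eyes.camera(n)
    if f: cv2.imwrite('pics/'+f+'.png',p[:,:,::-1])
    np.savez('pics/'+(f or n)+'.npz',p=p,d=d,T=info['world_from_camera'],i=np.array([info['vfov'],info['cx'],info['cy'],info['k1']]))
    return p,d,info
def load(f):
    z=np.load('pics/'+f+'.npz'); v=z['i']
    return z['p'],z['d'],dict(vfov=v[0],cx=v[1],cy=v[2],k1=v[3],world_from_camera=z['T'])
def K(info):
    f=192/np.tan(np.radians(info['vfov'])/2); return np.array([[f,0,info['cx']],[0,f,info['cy']],[0,0,1]])
def rays(info,uv):
    uv=np.asarray(uv,float).reshape(-1,1,2)
    s=cv2.undistortPoints(uv,K(info),np.array([info['k1'],0,0,0.])).reshape(-1,2)
    T=np.array(info['world_from_camera']); d=np.c_[s,np.ones(len(s))]@T[:3,:3].T
    return T[:3,3],d
def onz(info,uv,z):
    o,d=rays(info,uv); return o+d*((z-o[2])/d[:,2])[:,None]
def proj(info,P):
    T=np.array(info['world_from_camera']);c=(np.asarray(P,float).reshape(-1,3)-T[:3,3])@T[:3,:3]
    return cv2.projectPoints(c,np.zeros(3),np.zeros(3),K(info),np.array([info['k1'],0,0,0.]))[0].reshape(-1,2)
def cloud(info,d):
    v,u=np.mgrid[:384,:512]; o,dr=rays(info,np.c_[u.ravel(),v.ravel()])
    return (o+dr*d.ravel()[:,None]).reshape(384,512,3)
def st():
    s=arm.get_state(); r=R.from_quat(s['eef_rot']).as_matrix()
    print('t',round(s['time'],3),'pos',np.round(s['position'],4),'x',np.round(r[:,0],3),'z',np.round(r[:,2],3),'F',np.round(s['wrist_force'],2),'T',np.round(s['wrist_torque'],2),'w',round(s['gripper_width'],4),'q7',round(s['joint_pos'][6],3)); return s,r
E
python3 - <<'E'
from h import *
st()
for n in('scene','top','wrist'):
    p,d,i=grab(n,n+'0'); print(n,i)
E
```

```text
t 0.0 pos [0.2812 0.5854 0.3016] x [ 0.433  0.901 -0.002] z [-0.001 -0.002 -1.   ] F [ 0.32 -0.49 -1.02] T [-0.01  0.02 -0.02] w 0.093 q7 -0.04
scene {'vfov': 57.22713510864978, 'cx': 256.86823393462106, 'cy': 194.20385443897135, 'k1': -0.07416612289328876, 'world_from_camera': array([[ 0.63404479,  0.51552821, -0.57638344,  1.09603602],
       [ 0.7729857 , -0.40140041,  0.49129504, -0.31335502],
       [ 0.0219159 , -0.75703922, -0.65300178,  0.63623627],
       [ 0.        ,  0.        ,  0.        ,  1.        ]])}
top {'vfov': 56.430133274994844, 'cx': 251.85438997124234, 'cy': 191.8392857749427, 'k1': -0.05999281514581455, 'world_from_camera': array([[-0.02358819, -0.98682382,  0.16006979,  0.45132273],
       [-0.99966875,  0.02163383, -0.01394139,  0.07031569],
       [ 0.01029477, -0.16034562, -0.98700724,  1.06252881],
       [ 0.        ,  0.        ,  0.        ,  1.        ]])}
wrist {'vfov': 69.21514153578913, 'cx': 253.10743525588202, 'cy': 193.06735411094684, 'k1': -0.06948208716265471, 'world_from_camera': array([[ 0.4342503 ,  0.87217304,  0.22525734,  0.21836973],
       [ 0.90078937, -0.4198203 , -0.11103795,  0.61520662],
       [-0.0022767 ,  0.25112768, -0.96795129,  0.38393179],
       [ 0.        ,  0.        ,  0.        ,  1.        ]])}
```

View pics/scene0.png

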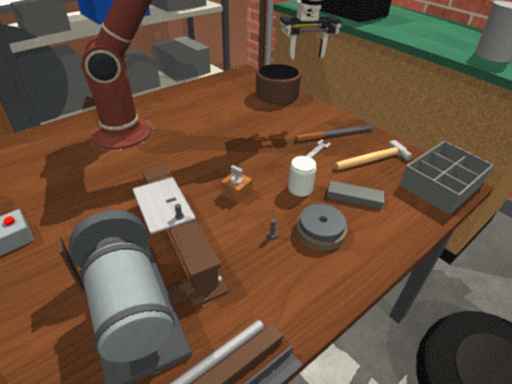

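View pics/top0.png

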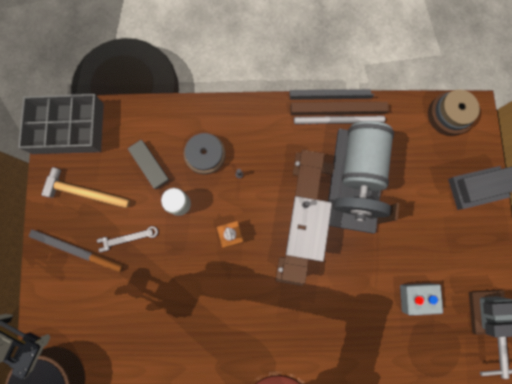

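View pics/wrist0.png

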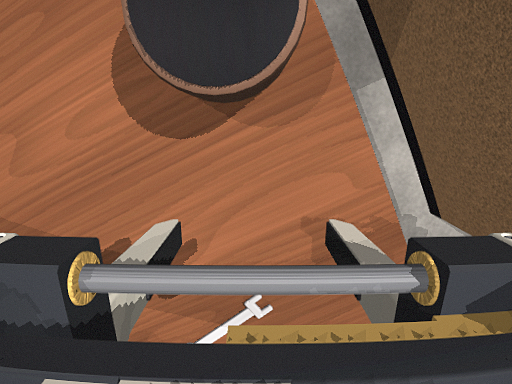

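The scene view shows the rest plate (~165,205), its peg (180,212), the block with the screw (237,180) and the tin (302,175). In the top view the block is at (231,233), the plate at (310,228) and its slot at about (302,227). I'll enlarge both and measure.

```bash
python3 - <<'E'
from h import *
p,d,i=load('top0'); c=cloud(i,d)
cv2.imwrite('pics/topz.png',cv2.resize(p[140:290,200:350,::-1],None,fx=4,fy=4,interpolation=cv2.INTER_CUBIC))
p2,d2,i2=load('scene0')
cv2.imwrite('pics/scz.png',cv2.resize(p2[150:310,120:260,::-1],None,fx=4,fy=3.75,interpolation=cv2.INTER_CUBIC))
for uv in [(231,233),(310,240),(302,227),(300,240),(240,173),(205,150),(175,200)]: print(uv,np.round(c[uv[1],uv[0]],4))
# plate: z 0.085..0.098 
z=c[:,:,2]
m=((abs(z-.092)<.004)).astype(np.uint8); m[:,:270]=0;m[:,345:]=0
n,l,s,ce=cv2.connectedComponentsWithStats(m)
k=1+np.argmax(s[1:,4]); print(s[k]); 
pts=c[l==k]; print(np.round(np.median(pts,0),4), cv2.minAreaRect((pts[:,:2]*1000).astype(np.float32)))
m=((abs(z-.045)<.004)).astype(np.uint8); m[:,:200]=0;m[:,255:]=0
pts=c[m>0]; print(len(pts), cv2.minAreaRect((pts[:,:2]*1000).astype(np.float32)))
E
```

```text
(231, 233) [0.4995 0.1175 0.0501]
(310, 240) [ 0.4736 -0.0976  0.0901]
(302, 227) [ 0.5094 -0.0779  0.087 ]
(300, 240) [ 0.4743 -0.0703  0.0911]
(240, 173) [0.6765 0.0894 0.0269]
(205, 150) [0.7526 0.1942 0.0145]
(175, 200) [0.5911 0.2682 0.0892]
[ 286  196   45   65 2051]
[ 0.5023 -0.0958  0.0915] ((504.79400634765625, -94.72742462158203), (101.19515228271484, 165.03646850585938), 79.08753204345703)
949 ((638.3872680664062, 135.12643432617188), (337.3766174316406, 108.33110046386719), 14.752215385437012)
```

View pics/topz.png

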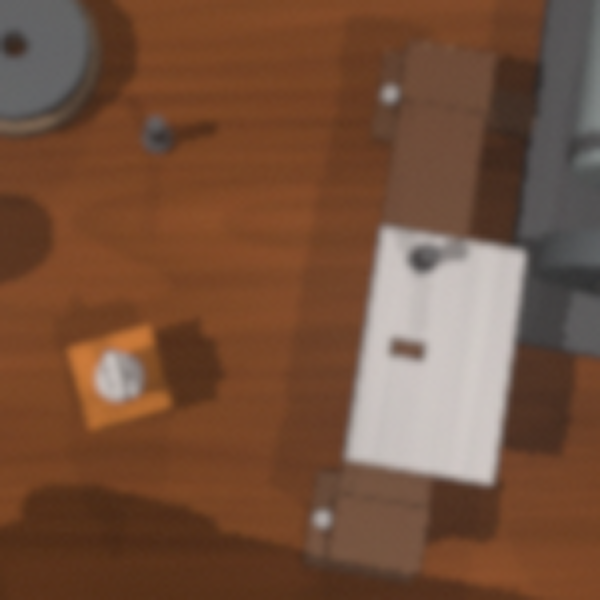

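View pics/scz.png

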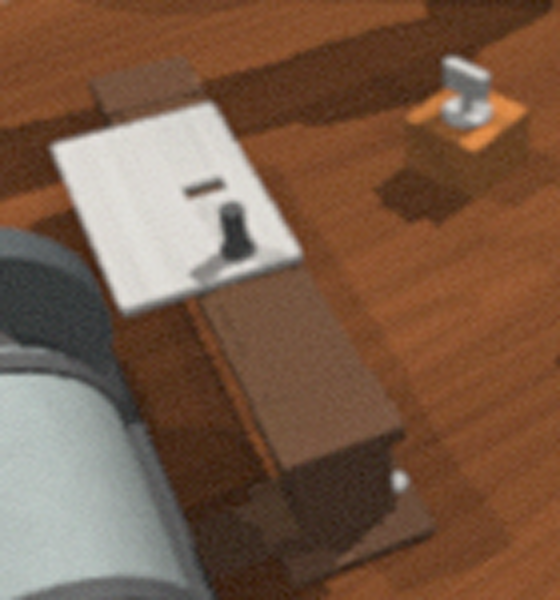

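Call:
{"op": "servo_tool", "data": {"slide": [[-0.0252,0.0307,0],[-0.0252,0.0307,0],[-0.0252,0.0307,0],[-0.0252,0.0307,0],[-0.0252,0.0307,0],[-0.0252,0.0307,0],[-0.0252,0.0307,0],[-0.0252,0.0307,0],[-0.0252,0.0307,0],[-0.0252,0.0307,0],[-0.0252,0.0307,0],[-0.0252,0.0307,0],[-0.0252,0.0307,0]], "turn": [0,0,0,0,0,0,0,0,0,0,0,0,0], "claw": [0.6,0.6,0.6,0.6,0.6,0.6,0.6,0.6,0.6,0.6,0.6,0.6,0.6]}}

```text
time: 1.23
position: [0.4996, 0.1159, 0.3027]
eef_rot: [0.846, 0.533, -0.0, -0.0]
wrist_force: [0.6, 0.8, -0.2]
gripper_width: 0.0555
```

Call:
{"op": "servo_tool", "data": {"slide": [[0,0,0],[0,0,0],[0,0,0],[0,0,0],[0,0,0],[0,0,0],[0,0,0],[0,0,0],[0,0,0],[0,0,0],[0,0,0],[0,0,0],[0,0,0],[0,0,0],[0,0,0],[0,0,0],[0,0,0],[0,0,0],[0,0,0],[0,0,0]], "turn": [0.12,0.12,0.12,0.12,0.12,0.12,0.12,0.12,0.12,0.12,0.12,0.12,0.12,0.12,0.12,0.12,0.12,0.12,0.12,0.12], "claw": [0.6,0.6,0.6,0.6,0.6,0.6,0.6,0.6,0.6,0.6,0.6,0.6,0.6,0.6,0.6,0.6,0.6,0.6,0.6,0.6]}}

```text
time: 2.9
position: [0.4991, 0.118, 0.3025]
eef_rot: [0.801, -0.598, -0.0, 0.0]
wrist_force: [0.9, -1.0, -0.8]
gripper_width: 0.0558
```

```bash
python3 - <<'E'
from h import *
st(); p,d,i=grab('wrist','w1'); c=cloud(i,d)
uv=proj(i,[[0.4995,0.1175,0.075]]); print(uv)
u,v=map(int,uv[0]); 
z=c[:,:,2]
for lo,hi in((.040,.0475),(.0475,.053),(.083,.091)):
    m=(z>lo)&(z<hi)&(d>0)&(np.hypot(c[:,:,0]-.4995,c[:,:,1]-.1175)<.06); pts=c[m]
    if len(pts)>5: print(lo,len(pts),cv2.minAreaRect((pts[:,:2]*1000).astype(np.float32)),np.round(pts.mean(0),4))
E
```

```text
t 2.9 pos [0.4991 0.118  0.3025] x [ 0.284 -0.959 -0.   ] z [-0.001  0.    -1.   ] F [ 0.92 -0.97 -0.77] T [-0.    0.12  0.02] w 0.0558 q7 -1.175
[[253.48474285 182.88849657]]
0.04 1644 ((497.2203674316406, 122.11778259277344), (60.76122283935547, 60.006431579589844), 14.076770782470703) [0.4997 0.1226 0.0454]
0.0475 365 ((499.9756774902344, 126.65000915527344), (44.39202117919922, 41.30470657348633), 4.4530415534973145) [0.4987 0.1227 0.0494]
0.083 262 ((497.4026794433594, 122.30699920654297), (33.939144134521484, 9.89618968963623), 13.218685150146484) [0.4981 0.1225 0.0868]
```

View pics/w1.png

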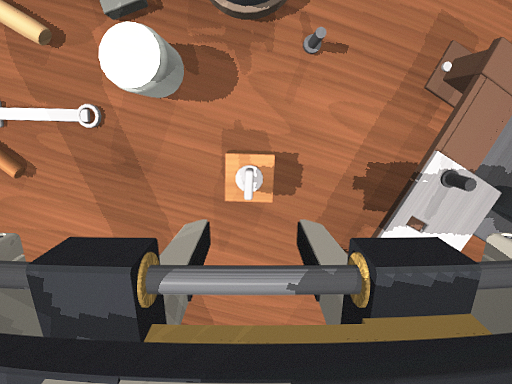

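The wrist view shows the block at (249,177), with the wings upright on it at (249,180). The depth fit puts the wings' centre at (0.497, 0.122) with a yaw of 13°. I'll go down and grip.

Call:
{"op": "servo_tool", "data": {"slide": [[0,0,0],[-0.0046,0.0007,0.02],[0,0,0.03],[0,0,0.03],[0,0,0.03],[0,0,0.025],[0,0,0.0155],[0,0,0.01],[0,0,0],[0,0,0]], "turn": [0.057,0,0,0,0,0,0,0,0,0], "claw": [0.6,0.6,0.6,0.6,0.6,0.6,0.6,0.6,0.6,0.6]}}

```text
time: 3.78
position: [0.4978, 0.122, 0.1424]
eef_rot: [0.786, -0.618, 0.0, 0.0]
wrist_force: [1.3, 0.5, 0.5]
gripper_width: 0.0553
```

```bash
python3 - <<'E'
from h import *
st(); p,d,i=grab('wrist','w2'); print(proj(i,[[0.4974,0.1223,0.087]]))
E
```

```text
t 3.783 pos [0.4978 0.122  0.1424] x [ 0.235 -0.972  0.   ] z [-0. -0. -1.] F [1.33 0.54 0.52] T [0.03 0.14 0.  ] w 0.0553 q7 -1.037
[[251.97092574 252.87842315]]
```

View pics/w2.png

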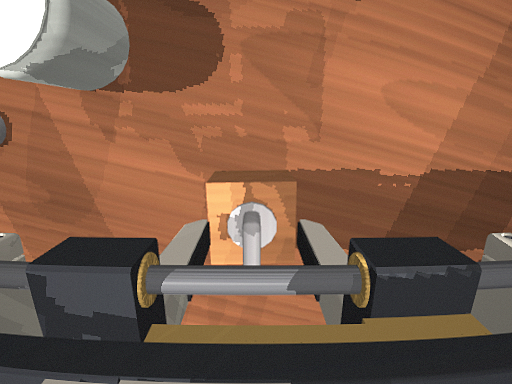

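The wings sit midway between the fingers, at about (251,235). I'll close on them and lift.

Call:
{"op": "servo_tool", "data": {"slide": [[0,0,0],[0,0,0],[0,0,0],[0,0,0],[0,0,0],[0,0,0],[0,0,0],[0,0,0],[0,0,-0.01],[0,0,-0.02],[0,0,-0.04],[0,0,-0.04],[0,0,0],[0,0,0]], "turn": [0,0,0,0,0,0,0,0,0,0,0,0,0,0], "claw": [0,0,0,0,0,0,0,0,0,0,0,0,0,0], "force": 40}}

```text
time: 5.0
position: [0.4986, 0.122, 0.2547]
eef_rot: [0.786, -0.619, 0.001, -0.002]
wrist_force: [-0.4, 0.2, -0.7]
gripper_width: 0.01
```

```bash
python3 - <<'E'
from h import *
st(); p,d,i=grab('wrist','w3');
p,d,i=grab('scene','s3');cv2.imwrite('pics/s3z.png',cv2.resize(p[100:310,120:320,::-1],None,fx=3,fy=2.8,interpolation=cv2.INTER_CUBIC))
E
```

```text
t 5.0 pos [0.4986 0.122  0.2547] x [ 0.235 -0.972 -0.   ] z [ 0.005  0.002 -1.   ] F [-0.38  0.24 -0.69] T [-0.06  0.22 -0.01] w 0.01 q7 -1.167
```

View pics/w3.png

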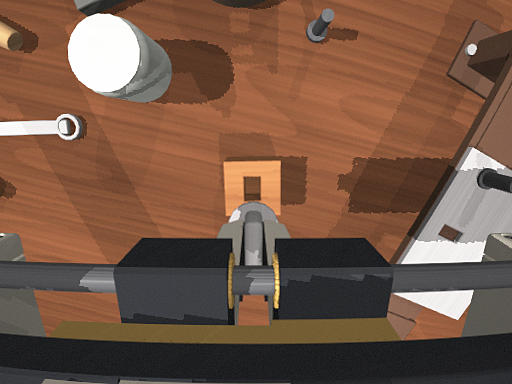

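View pics/s3z.png

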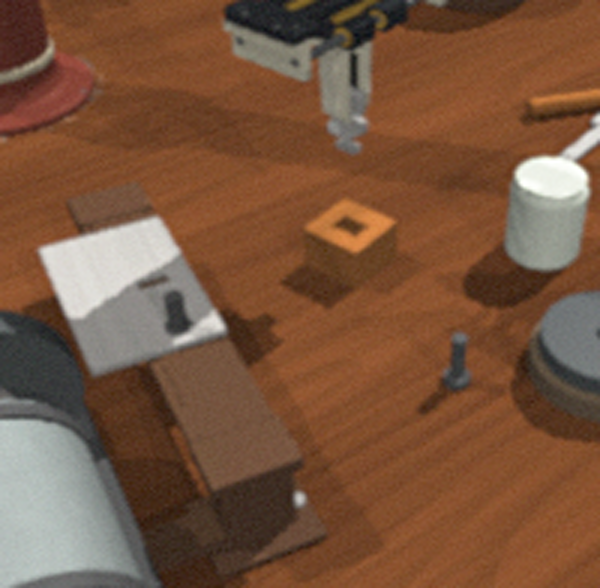

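The screw is held and the block's hole is empty at (252,187). The plate slot shows at (450,232) in the wrist view. Next I'll turn toward the plate and look from closer.

Call:
{"op": "servo_tool", "data": {"slide": [[0,0,-0.015],[0,0,0],[0,0,0],[0,0,0],[0,0,0],[0,0,0],[0,0,0],[0,0,0],[0,0,0],[0,0,0],[0.008,0.027,0],[0.008,0.027,0],[0.008,0.027,0],[0.008,0.027,0],[0.008,0.027,0],[0,0,0],[0,0,0]], "turn": [-0.117,-0.117,-0.117,-0.117,-0.117,-0.117,-0.117,-0.117,-0.117,-0.117,0,0,0,0,0,0,0], "claw": [0,0,0,0,0,0,0,0,0,0,0,0,0,0,0,0,0]}}

```text
time: 6.52
position: [0.514, -0.0196, 0.2657]
eef_rot: [0.996, -0.084, -0.002, 0.0]
wrist_force: [-0.3, 1.1, -1.0]
gripper_width: 0.0096
```

```bash
python3 - <<'E'
from h import *
st(); p,d,i=grab('wrist','w4'); c=cloud(i,d)
E
```

```text
t 6.517 pos [ 0.514  -0.0196  0.2657] x [ 0.986 -0.168 -0.004] z [-0.004 -0.001 -1.   ] F [-0.29  1.08 -0.96] T [-0.02  0.05 -0.03] w 0.0096 q7 0.042
```

View pics/w4.png

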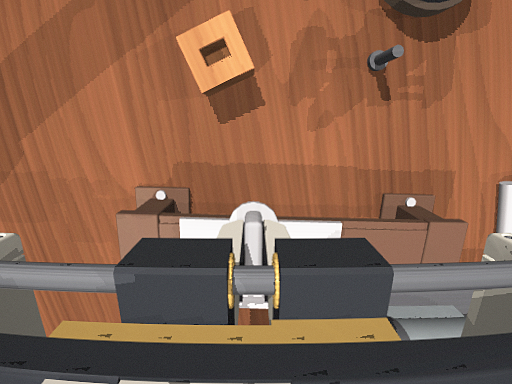

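The camera looks toward the tool's -y side, so the slot is hidden here. The two earlier wrist views, w1 and w3, show it completely, so I'll measure it from those.

```bash
python3 - <<'E'
from h import *
for f in('w1','w3','top0','s3','scene0'):
    p,d,i=load(f); c=cloud(i,d); 
    uv=proj(i,[[.507,-.077,.092]])[0]; u,v=np.round(uv).astype(int)
    hsv=cv2.cvtColor(p,cv2.COLOR_RGB2HSV)
    # brown bar seen through slot: saturated
    m=np.zeros((384,512),np.uint8); r=22
    m[v-r:v+r,u-r:u+r]=(hsv[v-r:v+r,u-r:u+r,1]>70)
    n,l,s,ce=cv2.connectedComponentsWithStats(m)
    print(f,uv)
    for k in range(1,n):
        x,y,w,h,a=s[k]
        if a>5 and x>u-r and y>v-r and x+w<u+r and y+h<v+r:
            ys,xs=np.nonzero(l==k); P=onz(i,np.c_[xs,ys],.092)
            print('  ',s[k],ce[k],np.round(P.mean(0),4),cv2.minAreaRect((P[:,:2]*1000).astype(np.float32)))
    z=c[:,:,2]
    mp=((abs(z-.092)<.002)&(d>0)&(np.hypot(c[:,:,0]-.505,c[:,:,1]+.095)<.11)); P=c[mp]
    print('  plate',len(P),cv2.minAreaRect((P[:,:2]*1000).astype(np.float32)), np.median(P[:,2]))
    mt=(z>.10)&(z<.135)&(d>0)&(np.hypot(c[:,:,0]-.565,c[:,:,1]+.09)<.03);P=c[mt]
    if len(P):P=P[P[:,2]>.12]; print('  peg',len(P),P.mean(0))
E
```

```text
w1 [416.97147684 226.84968709]
   [407 216  18  15 143] [415.25874126 223.18881119] [ 0.5105 -0.073   0.092 ] ((510.51580810546875, -73.22172546386719), (19.314268112182617, 10.779991149902344), 78.5665283203125)
  plate 5617 ((532.2396850585938, -114.12262725830078), (140.69972229003906, 113.1610336303711), 84.56151580810547) 0.09220276655827425
  peg 184 [ 0.57045368 -0.08558717  0.12514889]
w3 [450.8206596 236.6449561]
   [439 225  20  16 180] [448.41111111 232.48333333] [ 0.5105 -0.0726  0.092 ] ((510.51171875, -72.76283264160156), (18.504608154296875, 10.878164291381836), 78.75594329833984)
  plate 7804 ((505.94317626953125, -94.5971908569336), (102.1427001953125, 161.0374298095703), 79.18284606933594) 0.09222390056758396
  peg 107 [ 0.56910764 -0.08230854  0.12334274]
top0 [301.98147576 227.78206102]
   [299 226   6   3  13] [301.53846154 226.92307692] [ 0.5094 -0.0759  0.092 ] ((509.1495666503906, -75.78488159179688), (13.616957664489746, 5.417596340179443), 88.58430480957031)
  plate 1526 ((494.178466796875, -98.9971923828125), (122.36238861083984, 198.42572021484375), 75.40011596679688) 0.09169438764390925
  peg 22 [ 0.5709679  -0.08696816  0.12510015]
s3 [169.31102037 200.02240061]
  plate 1554 ((496.74798583984375, -96.17980194091797), (111.79907989501953, 202.2591094970703), 77.33793640136719) 0.09299936566642036
  peg 37 [ 0.57297906 -0.08783416  0.12511289]
scene0 [169.31102037 200.02240061]
  plate 1558 ((495.09869384765625, -97.27298736572266), (112.02659606933594, 200.92787170410156), 78.231689453125) 0.09304316989668632
  peg 37 [ 0.57323341 -0.08788224  0.12532817]
```

Call:
{"op": "servo_tool", "data": {"slide": [[0,0,-0.025],[0,0.012,-0.02],[0.0014,0.0285,0],[0.0014,0.0285,0],[0.0014,0.0285,0],[0.0014,0.0285,0],[0,0,0],[0,0,0]], "turn": [0.021,0,0,0,0,0,0,0], "claw": [0,0,0,0,0,0,0,0]}}

```text
time: 7.23
position: [0.4969, -0.1424, 0.3115]
eef_rot: [0.996, -0.093, -0.001, -0.0]
wrist_force: [0.2, 1.8, -0.8]
gripper_width: 0.0097
```

```bash
python3 - <<'E'
from h import *
st(); p,d,i=grab('wrist','w5'); c=cloud(i,d); z=c[:,:,2]
hsv=cv2.cvtColor(p,cv2.COLOR_RGB2HSV)
uv=proj(i,[[.510,-.0755,.092]])[0]; print(uv); u,v=np.round(uv).astype(int)
m=np.zeros((384,512),np.uint8); r=30
m[v-r:v+r,u-r:u+r]=(hsv[v-r:v+r,u-r:u+r,1]>70)
n,l,s,ce=cv2.connectedComponentsWithStats(m)
for k in range(1,n):
    if s[k][4]>20:
        ys,xs=np.nonzero(l==k); P=onz(i,np.c_[xs,ys],.092)
        print('  ',s[k],ce[k],np.round(P.mean(0),4),cv2.minAreaRect((P[:,:2]*1000).astype(np.float32)))
mp=((abs(z-.092)<.002)&(d>0)&(np.hypot(c[:,:,0]-.505,c[:,:,1]+.095)<.11)); P=c[mp]
print('  plate',len(P),cv2.minAreaRect((P[:,:2]*1000).astype(np.float32)), np.median(P[:,2]))
# slot by depth
ms=(z<.0895)&(z>.08)&(d>0)&(np.hypot(c[:,:,0]-.510,c[:,:,1]+.0755)<.02);P=c[ms];print('depthslot',len(P),cv2.minAreaRect((P[:,:2]*1000).astype(np.float32)),np.median(P[:,2]))
mt=(z>.122)&(z<.130)&(d>0)&(np.hypot(c[:,:,0]-.571,c[:,:,1]+.087)<.02);P=c[mt];print('peg',P.mean(0),cv2.minEnclosingCircle((P[:,:2]*1000).astype(np.float32)))
E
```

```text
t 7.233 pos [ 0.4969 -0.1424  0.3115] x [ 0.983 -0.185 -0.002] z [-0.002  0.001 -1.   ] F [ 0.19  1.76 -0.81] T [-0.01  0.07 -0.03] w 0.0097 q7 0.252
[254.33004986 121.9923649 ]
   [256  92  28   1  28] [269.5  92. ] [ 0.531  -0.0486  0.092 ] ((531.0407104492188, -48.58333969116211), (0.01692366413772106, 27.899431228637695), 79.39729309082031)
   [250 111  10  22 220] [254.5 121.5] [ 0.5103 -0.0751  0.092 ] ((510.266357421875, -75.11239624023438), (21.654218673706055, 9.570479393005371), 79.2489242553711)
  plate 13255 ((494.47650146484375, -110.8934326171875), (135.13217163085938, 197.87252807617188), 78.55718231201172) 0.09230302023455483
depthslot 255 ((510.1842041015625, -75.63712310791016), (23.195621490478516, 11.891364097595215), 79.3664779663086) 0.08636281720733835
peg [ 0.57020875 -0.08746279  0.12582793] ((570.5741577148438, -87.6602554321289), 6.99169921875)
```

View pics/w5.png

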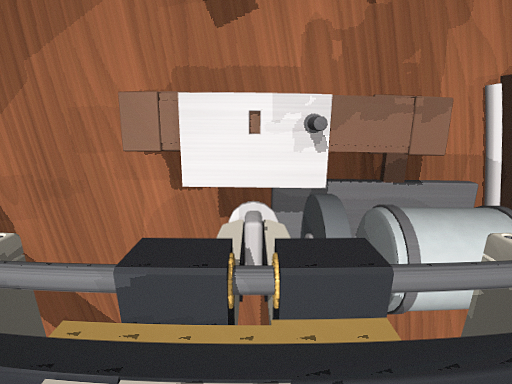

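```bash
python3 - <<'E'
from h import *
from scipy.optimize import least_squares
s,r=st(); p,d,i=load('w5'); c=cloud(i,d)
P=(c-s['position'])@r   # tool frame
m=(d>0)&(abs(P[:,:,0])<.03)&(abs(P[:,:,1])<.03)&(P[:,:,2]>.07)&(P[:,:,2]<.13)
Q=P[m]; print(len(Q),np.round(np.histogram(Q[:,2],bins=12),3))
# collar pixels: largest z cluster
ys,xs=np.nonzero(m); print(ys.min(),ys.max(),xs.min(),xs.max())
mm=m&(P[:,:,2]>.088)&(P[:,:,2]<.1)
for row in range(ys.min(),ys.max(),3):
    x=np.nonzero(mm[row])[0]
    if len(x): print(row,x.min(),x.max(),np.round(P[row,x.min()],4),np.round(P[row,x.max()],4),np.round(P[row,x[len(x)//2]],4))
cv2.imwrite('pics/w5z.png',cv2.resize(p[190:270,200:310,::-1],None,fx=7,fy=7,interpolation=cv2.INTER_NEAREST))
E
```

```text
t 7.283 pos [ 0.4974 -0.1407  0.3114] x [ 0.983 -0.182 -0.002] z [-0.002  0.002 -1.   ] F [ 0.3  -0.78 -0.98] T [-0.06  0.05 -0.04] w 0.0094 q7 0.252Traceback (most recent call last):
  File "<stdin>", line 6, in <module>
    return _wrapfunc(a, 'round', decimals=decimals, out=out)
    return _wrapit(obj, method, *args, **kwds)
    conv = _array_converter(obj)
ValueError: setting an array element with a sequence. The requested array has an inhomogeneous shape after 1 dimensions. The detected shape was (2,) + inhomogeneous part.
```

```bash
python3 - <<'E'
from h import *
p,d,i=load('w5'); c=cloud(i,d)
T=i['world_from_camera']
# tool frame from camera via initial relation
for k in range(3):
    s,r=st(); i2=eyes.camera_info('wrist'); T2=i2['world_from_camera']; print('cam in tool',np.round(r.T@(T2[:3,3]-s['position']),4)); p2,d2,i3=grab('wrist','w6'); 
s,r=st(); T2=eyes.camera_info('wrist')['world_from_camera']
Rtc=r.T@T2[:3,:3]; ttc=r.T@(T2[:3,3]-s['position'])
Pc=(c-T[:3,3])@T[:3,:3]; P=Pc@Rtc.T+ttc
np.savez('ttc.npz',R=Rtc,t=ttc)
m=(d>0)&(abs(P[:,:,0])<.03)&(abs(P[:,:,1])<.03)&(P[:,:,2]>.07)&(P[:,:,2]<.13)
ys,xs=np.nonzero(m); print(ys.min(),ys.max(),xs.min(),xs.max())
mm=m&(P[:,:,2]>.086)&(P[:,:,2]<.1)
for row in range(195,235,3):
    x=np.nonzero(mm[row])[0]
    if len(x): print(row,x.min(),x.max(),np.round(P[row,x.min()],4),np.round(P[row,x.max()],4),np.round(P[row,x[len(x)//2]],4))
cv2.imwrite('pics/w5z.png',cv2.resize(p[190:270,200:310,::-1],None,fx=7,fy=7,interpolation=cv2.INTER_NEAREST))
E
```

```text
t 7.283 pos [ 0.4974 -0.1407  0.3114] x [ 0.983 -0.182 -0.002] z [-0.002  0.002 -1.   ] F [ 0.3  -0.78 -0.98] T [-0.06  0.05 -0.04] w 0.0094 q7 0.252
cam in tool [-0.0002 -0.0689 -0.0822]
t 7.333 pos [ 0.4976 -0.14    0.3115] x [ 0.984 -0.181 -0.002] z [-0.002  0.002 -1.   ] F [-0.46  1.1  -0.25] T [0.02 0.08 0.02] w 0.0099 q7 0.252
cam in tool [-0.0002 -0.0689 -0.0822]
t 7.383 pos [ 0.4978 -0.1398  0.3116] x [ 0.984 -0.18  -0.002] z [-0.001  0.002 -1.   ] F [-0.25  0.07 -0.38] T [-0.07  0.05  0.02] w 0.0094 q7 0.252
cam in tool [-0.0002 -0.0689 -0.0822]
t 7.433 pos [ 0.4978 -0.14    0.3117] x [ 0.984 -0.18  -0.001] z [-0.001  0.002 -1.   ] F [ 0.44  0.38 -2.62] T [-0.04  0.08  0.01] w 0.0099 q7 0.252
202 230 222 286
204 242 265 [-0.0078 -0.0151  0.096 ] [ 0.0076 -0.0151  0.0958] [-0.0004 -0.0161  0.0928]
207 238 269 [-0.0105 -0.0131  0.0958] [ 0.0103 -0.013   0.096 ] [ 0.0002 -0.0143  0.0917]
210 234 272 [-0.0132 -0.0112  0.0951] [ 0.0122 -0.0116  0.0937] [-0.0004 -0.012   0.0924]
213 233 274 [-0.0137 -0.0099  0.0927] [ 0.0135 -0.0095  0.0936] [ 0.0049 -0.0098  0.0929]
216 231 275 [-0.0151 -0.0075  0.0936] [ 0.0142 -0.0078  0.0927] [ 0.0055 -0.0077  0.0928]
219 230 277 [-0.0158 -0.0058  0.0924] [ 0.0156 -0.0053  0.0936] [ 0.0062 -0.0057  0.0925]
222 229 278 [-0.0165 -0.0035  0.0929] [ 0.0162 -0.0038  0.0918] [ 0.0155 -0.0038  0.092 ]
```

View pics/w5z.png

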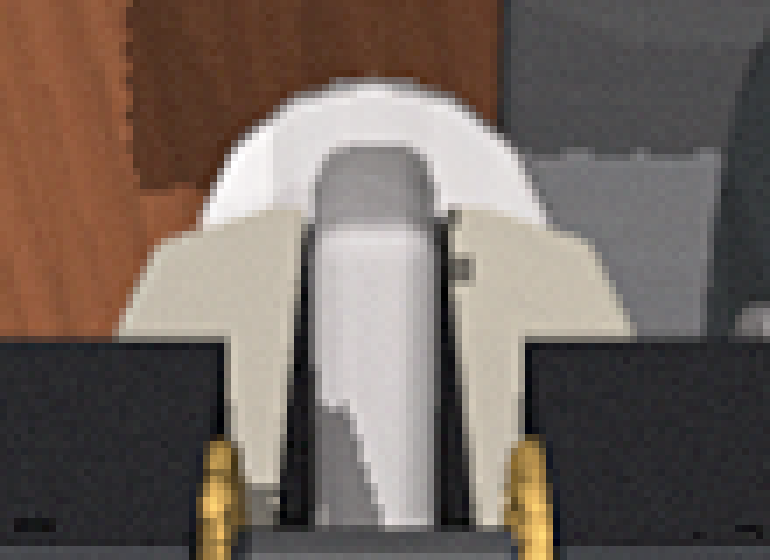

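```bash
python3 - <<'E'
from h import *
s,r=st(); p,d,i=load('w6'); c=cloud(i,d); z=c[:,:,2]
ms=(z<.0895)&(z>.08)&(d>0)&(np.hypot(c[:,:,0]-.510,c[:,:,1]+.0755)<.02);P=c[ms];rect=cv2.minAreaRect((P[:,:2]*1000).astype(np.float32));print('depthslot',len(P),rect)
q=np.array([*rect[0],92])/1000
print('slot in tool',(q-s['position'])@r)
E
```

```text
t 7.433 pos [ 0.4978 -0.14    0.3117] x [ 0.984 -0.18  -0.001] z [-0.001  0.002 -1.   ] F [ 0.44  0.38 -2.62] T [-0.04  0.08  0.01] w 0.0099 q7 0.252
depthslot 265 ((510.2725830078125, -75.9266357421875), (23.308225631713867, 11.974961280822754), 79.30399322509766)
slot in tool [ 0.00104121 -0.06499353  0.21982064]
```

Call:
{"op": "servo_tool", "data": {"slide": [[0.0012,-0.0213,0],[0,-0.022,0],[0,-0.022,0],[0,0,0.03],[0,0,0.03],[0,0,0.025],[0,0,0],[0,0,0],[0,0,0]], "turn": [0.005,0,0,0,0,0,0,0,0], "claw": [0,0,0,0,0,0,0,0,0]}}

```text
time: 8.18
position: [0.5117, -0.0781, 0.2284]
eef_rot: [0.996, -0.094, 0.001, -0.0]
wrist_force: [-0.2, 0.9, -0.3]
gripper_width: 0.0093
```

```bash
python3 - <<'E'
from h import *
s,r=st(); print('slot in tool',(np.array([.51027,-.07593,.0922])-s['position'])@r)
p,d,i=grab('scene','s7'); uv=proj(i,[[.51,-.076,.1]])[0].astype(int);print(uv)
cv2.imwrite('pics/s7z.png',cv2.resize(p[uv[1]-50:uv[1]+50,uv[0]-60:uv[0]+60,::-1],None,fx=6,fy=6,interpolation=cv2.INTER_CUBIC))
p,d,i=grab('wrist','w7')
cv2.imwrite('pics/w7z.png',cv2.resize(p[170:270,190:320,::-1],None,fx=6,fy=6,interpolation=cv2.INTER_NEAREST))
s,r=st(); print('slot in tool',(np.array([.51027,-.07593,.0922])-s['position'])@r)
E
```

```text
t 8.183 pos [ 0.5117 -0.0781  0.2284] x [ 0.982 -0.188  0.002] z [ 0.002 -0.    -1.   ] F [-0.24  0.89 -0.31] T [-0.04 -0.01 -0.05] w 0.0093 q7 0.172
slot in tool [-0.00210041 -0.00185459  0.13621307]
[169 197]
t 8.283 pos [ 0.5118 -0.0786  0.229 ] x [ 0.982 -0.188  0.004] z [ 0.004 -0.    -1.   ] F [-0.08 -0.33  0.05] T [-0.04  0.12  0.02] w 0.0097 q7 0.173
slot in tool [-0.00254786 -0.00224758  0.13677551]
```

View pics/s7z.png

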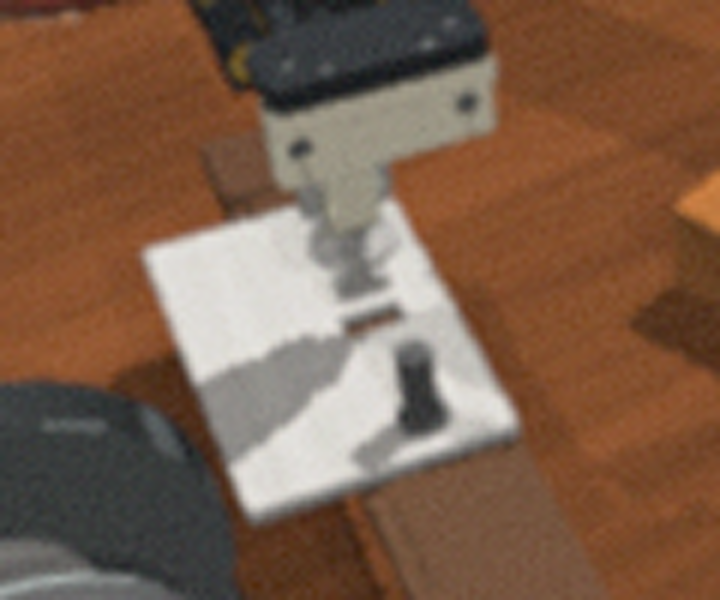

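View pics/w7z.png

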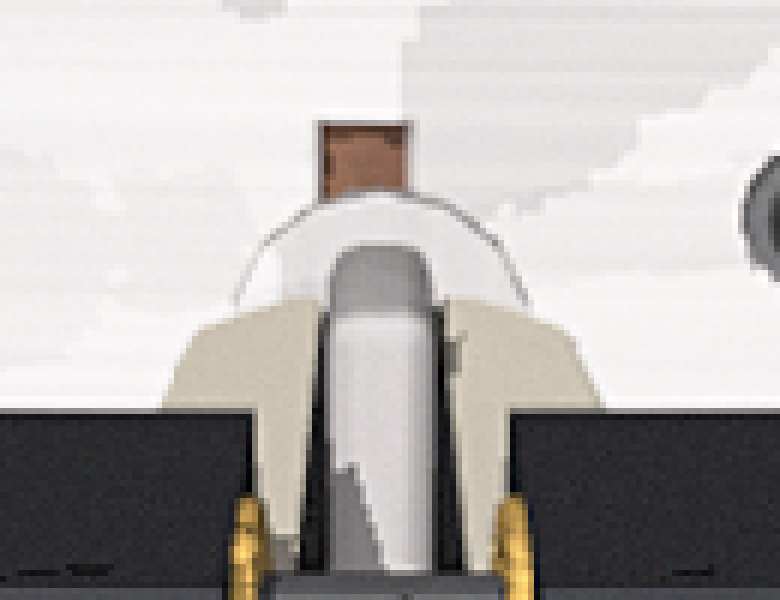

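Call:
{"op": "servo_tool", "data": {"slide": [[-0.0023,-0.0022,0],[0,0,0],[0,0,0],[0,0,0],[0,0,0]], "turn": [0,0,0,0,0], "claw": [0,0,0,0,0]}}

```text
time: 8.7
position: [0.509, -0.076, 0.2275]
eef_rot: [0.995, -0.095, 0.0, 0.0]
wrist_force: [0.3, 0.6, -0.4]
gripper_width: 0.0094
```

```bash
cat >>h.py <<'E'
def slot(q=(.51027,-.07593,.0922)):
    s,r=st(); print('slot in tool',np.round((np.array(q)-s['position'])@r,4),'yaw',np.degrees(np.arctan2(r[1,0],r[0,0])))
E
python3 - <<'E'
from h import *
slot()
p,d,i=grab('wrist','w8')
slot()
E
```

```text
t 8.7 pos [ 0.509  -0.076   0.2275] x [ 0.982 -0.189  0.   ] z [ 0. -0. -1.] F [ 0.28  0.62 -0.42] T [-0.07  0.04 -0.01] w 0.0094 q7 0.169
slot in tool [ 0.0012 -0.0003  0.1353] yaw -10.888341357053495
t 8.75 pos [ 0.5089 -0.0761  0.2274] x [ 0.982 -0.189  0.   ] z [ 0. -0. -1.] F [-0.2   0.5  -1.17] T [-0.03  0.09 -0.02] w 0.0098 q7 0.169
slot in tool [ 0.0013 -0.0004  0.1352] yaw -10.892493252637843
```

Call:
{"op": "servo_tool", "data": {"slide": [[0.0013,-0.0006,0],[0,0,0.005],[0,0,0.005],[0,0,0],[0,0,0],[0,0,0]], "turn": [0,0,0,0,0,0], "claw": [0,0,0,0,0,0]}}

```text
time: 9.25
position: [0.5102, -0.0757, 0.217]
eef_rot: [0.995, -0.095, -0.0, 0.0]
wrist_force: [-0.6, -0.3, -1.0]
gripper_width: 0.0095
```

```bash
python3 - <<'E'
from h import *
slot()
p,d,i=grab('wrist','w9')
cv2.imwrite('pics/w9z.png',cv2.resize(p[170:270,190:320,::-1],None,fx=6,fy=6,interpolation=cv2.INTER_NEAREST))
slot()
E
```

```text
t 9.25 pos [ 0.5102 -0.0757  0.217 ] x [ 0.982 -0.189 -0.001] z [-0.001 -0.    -1.   ] F [-0.59 -0.26 -1.  ] T [-0.05  0.09  0.02] w 0.0095 q7 0.175
slot in tool [0.0002 0.0002 0.1248] yaw -10.884767196918407
t 9.3 pos [ 0.5103 -0.0757  0.2172] x [ 0.982 -0.189 -0.   ] z [-0. -0. -1.] F [ 0.33 -0.36  0.08] T [-0.04  0.07 -0.01] w 0.0095 q7 0.175
slot in tool [0.     0.0002 0.125 ] yaw -10.888076503538583
```

View pics/w9z.png

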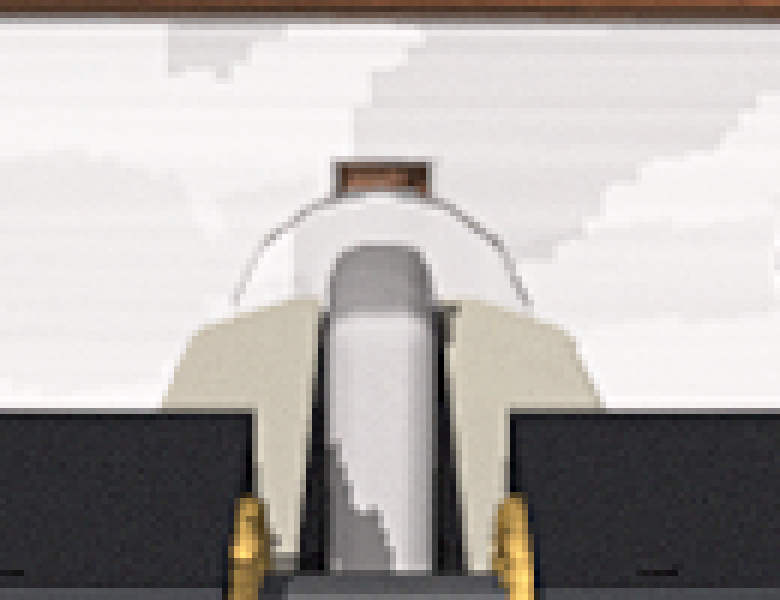

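The slot (column 381) is centred on the wings (381), so I'll lower gently.

Call:
{"op": "servo_tool", "data": {"slide": [[0,0,0.002],[0,0,0.0015],[0,0,0.0015],[0,0,0.0015],[0,0,0.0015],[0,0,0],[0,0,0]], "turn": [0,0,0,0,0,0,0], "claw": [0,0,0,0,0,0,0]}}

```text
time: 9.88
position: [0.5102, -0.0756, 0.2091]
eef_rot: [0.995, -0.095, -0.0, 0.0]
wrist_force: [-0.2, 0.1, -1.3]
gripper_width: 0.0097
```

```bash
python3 - <<'E'
from h import *
slot()
E
```

```text
t 9.883 pos [ 0.5102 -0.0756  0.2091] x [ 0.982 -0.189 -0.   ] z [-0.  0. -1.] F [-0.17  0.06 -1.29] T [-0.09  0.01  0.04] w 0.0097 q7 0.181
slot in tool [0.0002 0.0003 0.1169] yaw -10.884117578894978
```

Call:
{"op": "servo_tool", "data": {"slide": [[0.002,0,0],[0.003,0,0],[0.003,0,0],[0.003,0,0],[0.003,0,0],[0.002,0,0],[0,0,0],[0,0,0]], "turn": [0,0,0,0,0,0,0,0], "claw": [0,0,0,0,0,0,0,0]}}

```text
time: 10.55
position: [0.5264, -0.0787, 0.2091]
eef_rot: [0.995, -0.095, 0.0, 0.0]
wrist_force: [-1.3, 0.7, -1.5]
gripper_width: 0.01
```

```bash
python3 - <<'E'
from h import *
slot()
p,d,i=grab('wrist','w10')
cv2.imwrite('pics/w10z.png',cv2.resize(p[130:280,150:350,::-1],None,fx=4,fy=4,interpolation=cv2.INTER_NEAREST))
E
```

```text
t 10.55 pos [ 0.5264 -0.0787  0.2091] x [ 0.982 -0.189  0.001] z [ 0.001 -0.    -1.   ] F [-1.34  0.66 -1.5 ] T [ 0.01  0.42 -0.06] w 0.01 q7 0.18
slot in tool [-0.0164  0.0003  0.1169] yaw -10.880446614054732
```

View pics/w10z.png

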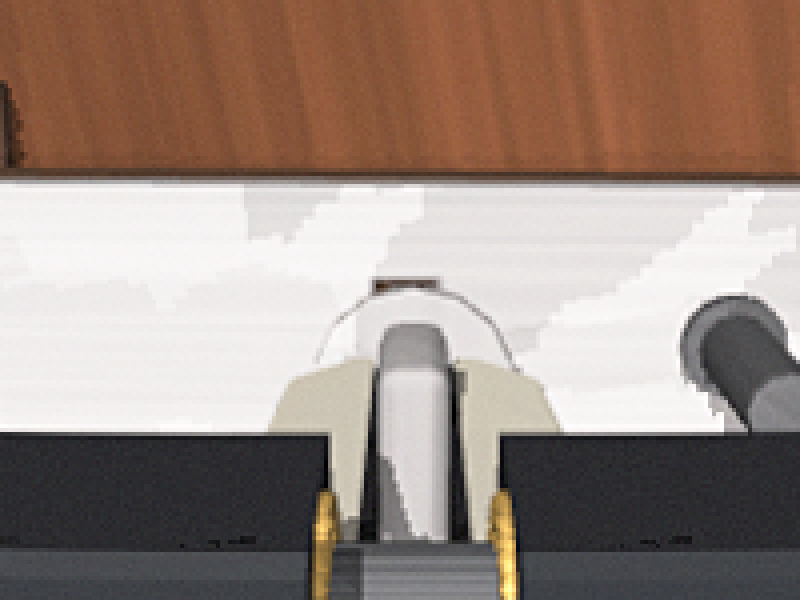

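The plate follows: the slot is at about (406,285), just left of the wings. Next I'll find the bar's surface.

Call:
{"op": "servo_tool", "data": {"slide": [[0,0,0.001],[0,0,0.001],[0,0,0.0005],[0,0,0.0005],[0,0,0],[0,0,0]], "turn": [0,0,0,0,0,0], "claw": [0,0,0,0,0,0]}}

```text
time: 11.1
position: [0.5263, -0.0787, 0.2072]
eef_rot: [0.995, -0.095, 0.001, -0.0]
wrist_force: [-2.5, 0.0, 4.7]
gripper_width: 0.0098
```

```bash
python3 - <<'E'
from h import *
slot()
E
```

```text
t 11.1 pos [ 0.5263 -0.0787  0.2072] x [ 0.982 -0.189  0.001] z [ 0.001  0.    -1.   ] F [-2.49  0.04  4.7 ] T [ 0.09  0.72 -0.02] w 0.0098 q7 0.182
slot in tool [-0.0164  0.0004  0.1149] yaw -10.88284633347647
```

Contact comes at TCP z ≈ 0.2075, at roughly 6 N per mm. I'll feel along in short steps.

Call:
{"op": "servo_tool", "data": {"slide": [[0.001,0,0],[0.001,0,0],[0.001,0,0],[0.001,0,0]], "turn": [0,0,0,0], "claw": [0,0,0,0]}}

```text
time: 11.43
position: [0.5276, -0.079, 0.2071]
eef_rot: [0.995, -0.095, -0.003, -0.001]
wrist_force: [-8.5, 1.6, 11.9]
gripper_width: 0.0095
```

Call:
{"op": "servo_tool", "data": {"slide": [[0.001,0,0],[0.001,0,0],[0.001,0,0]], "turn": [0,0,0], "claw": [0,0,0]}}

```text
time: 11.68
position: [0.5285, -0.0793, 0.2071]
eef_rot: [0.995, -0.095, -0.006, -0.001]
wrist_force: [-11.1, 2.4, 16.8]
gripper_width: 0.0097
```

Force is building up with little travel, so the foot is sticking. I'll ease off.

Call:
{"op": "servo_tool", "data": {"slide": [[0,0,-0.001],[0,0,-0.001],[0,0,-0.0005],[0,0,0],[0,0,0],[0,0,0]], "turn": [0,0,0,0,0,0], "claw": [0,0,0,0,0,0]}}

```text
time: 12.18
position: [0.5328, -0.0799, 0.2084]
eef_rot: [0.995, -0.095, -0.0, 0.0]
wrist_force: [-3.3, 1.6, -2.2]
gripper_width: 0.0098
```

```bash
python3 - <<'E'
from h import *
slot()
p,d,i=grab('wrist','w11')
cv2.imwrite('pics/w11z.png',cv2.resize(p[130:280,150:350,::-1],None,fx=4,fy=4,interpolation=cv2.INTER_NEAREST))
E
```

```text
t 12.183 pos [ 0.5328 -0.0799  0.2084] x [ 0.982 -0.189 -0.001] z [-0.001  0.    -1.   ] F [-3.29  1.65 -2.19] T [ 0.11  0.72 -0.01] w 0.0098 q7 0.18
slot in tool [-0.0228  0.0004  0.1162] yaw -10.876298821895757
```

View pics/w11z.png

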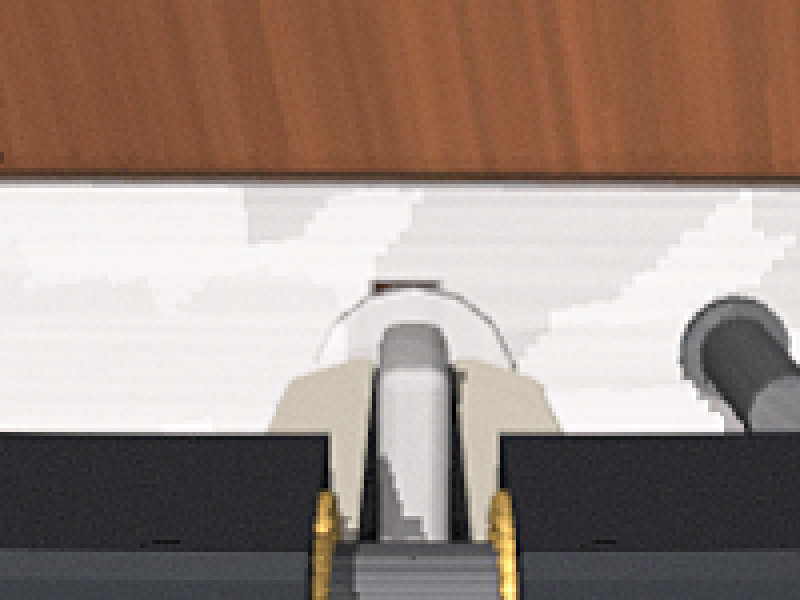

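```bash
cat >>h.py <<'E'
def strip(f):
    p,d,i=grab('wrist',f); c=cloud(i,d); u0=150+406//4; v0=130+285//4
    b=c[v0-5:v0+6,u0-14:u0+15,2]*1000
    for r in range(b.shape[0]): print(v0-5+r,' '.join('%3d'%x for x in b[r]))
    cv2.imwrite('pics/'+f+'z.png',cv2.resize(p[v0-15:v0+15,u0-30:u0+30,::-1],None,fx=10,fy=10,interpolation=cv2.INTER_NEAREST))
E
python3 - <<'E'
from h import *
strip('w12')
E
```

```text
196  92 290  92  92  92  92  93  92  91  93  92  93  92  91  92  91  93  92  92  92  91  91  92  91  93  91  91  91  92
197  91  92  92  92  93  91  91  91  92  91  91  92  91  90  91  92  91  92  92  92  91  92  91  93  92  92  92  92  92
198  91  91  90  93  91  92  92  92  93  92  92  92  92  92  91  92  92  92  92  92  91  91  92  92  91  91  92  91  92
199  92  92  92  91  91  93  93  91  93  91  92  92  91  92  92  91  92  92  92  91  90  93  92  92  92  91  92  91  93
200  92  91  92  91  92  91  91  91  92  90  91  91  92  92  90  91  91  92  91  91  91  91  91  91  91  92  92  92  93
201  92  92  92  92  92  91  90  85  85  84  86  85  86  86  86  87  86  87  87  85  86  86  87  91  91  92  92  92  91
202  90  92  92  92  92  92  92  86  86  86  85  91 112 112 113 114 115 113 112 113 111  90  90  92  92  92  91  92  91
203  91  92  92  91  92  91  92  86 112 112 112 114 113 114 115 115 114 114 115 113 114 114 113 113 113 111  92  92  92
204  92  92  91  91  91 113 114 115 115 115 115 115 115 115 115 115 116 114 115 115 114 115 115 115 114 114 113 113  93
205  91  92  92  92 112 114 115 114 114 115 115 114 115 115 114 115 115 115 115 115 114 115 114 115 115 116 115 115 113
206  92  92 112 114 115 114 115 115 115 115 115 114 114 114 115 116 115 116 115 115 114 115 115 116 116 114 116 114 115
```

View pics/w12z.png

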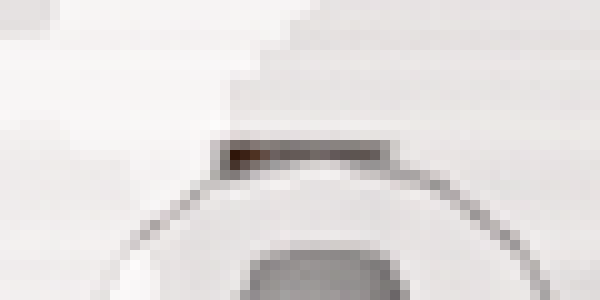

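Call:
{"op": "servo_tool", "data": {"slide": [[0,0,0.001],[0,0,0.0012],[0,0,0]], "turn": [0,0,0], "claw": [0,0,0]}}

```text
time: 12.53
position: [0.5334, -0.0801, 0.2072]
eef_rot: [0.995, -0.095, 0.001, -0.0]
wrist_force: [-3.1, 1.1, 2.3]
gripper_width: 0.0095
```

Call:
{"op": "servo_tool", "data": {"slide": [[0,0,-0.0025],[0.002,0,0],[0,0,0],[0,0,0.0013],[0,0,0.0012],[0,0,0]], "turn": [0,0,0,0,0,0], "claw": [0,0,0,0,0,0]}}

```text
time: 13.03
position: [0.5353, -0.0805, 0.2072]
eef_rot: [0.995, -0.095, 0.001, -0.0]
wrist_force: [-3.0, 0.4, 4.7]
gripper_width: 0.0097
```

Call:
{"op": "servo_tool", "data": {"slide": [[0,0,-0.0025],[0.002,0,0],[0,0,0],[0,0,0.0013],[0,0,0.0012],[0,0,0]], "turn": [0,0,0,0,0,0], "claw": [0,0,0,0,0,0]}}

```text
time: 13.53
position: [0.5369, -0.0808, 0.2072]
eef_rot: [0.995, -0.095, 0.0, -0.0]
wrist_force: [-3.7, 1.9, 5.5]
gripper_width: 0.0096
```

Call:
{"op": "servo_tool", "data": {"slide": [[0,0,-0.0025],[0.002,0,0],[0,0,0],[0,0,0.0013],[0,0,0.0012],[0,0,0]], "turn": [0,0,0,0,0,0], "claw": [0,0,0,0,0,0]}}

```text
time: 14.03
position: [0.5389, -0.0811, 0.2072]
eef_rot: [0.995, -0.095, 0.0, -0.0]
wrist_force: [-3.0, 0.4, 5.5]
gripper_width: 0.0098
```

Call:
{"op": "servo_tool", "data": {"slide": [[0,0,-0.0025],[0.002,0,0],[0,0,0],[0,0,0.0013],[0,0,0.0012],[0,0,0]], "turn": [0,0,0,0,0,0], "claw": [0,0,0,0,0,0]}}

```text
time: 14.53
position: [0.5409, -0.0816, 0.2072]
eef_rot: [0.995, -0.095, 0.0, -0.0]
wrist_force: [-3.0, 0.6, 5.1]
gripper_width: 0.0096
```

Call:
{"op": "servo_tool", "data": {"slide": [[0,0,-0.0025],[0.002,0,0],[0,0,0],[0,0,0.0013],[0,0,0.0012],[0,0,0]], "turn": [0,0,0,0,0,0], "claw": [0,0,0,0,0,0]}}

```text
time: 15.03
position: [0.5429, -0.0819, 0.2072]
eef_rot: [0.995, -0.095, 0.0, -0.0]
wrist_force: [-2.6, 1.0, 5.5]
gripper_width: 0.0098
```

Call:
{"op": "servo_tool", "data": {"slide": [[0,0,-0.0025],[0.002,0,0],[0,0,0],[0,0,0.0013],[0,0,0.0012],[0,0,0]], "turn": [0,0,0,0,0,0], "claw": [0,0,0,0,0,0]}}

```text
time: 15.53
position: [0.5448, -0.0823, 0.2072]
eef_rot: [0.995, -0.095, 0.0, -0.0]
wrist_force: [-3.2, -0.2, 5.5]
gripper_width: 0.0099
```

Call:
{"op": "servo_tool", "data": {"slide": [[0,0,-0.0025],[0.002,0,0],[0,0,0],[0,0,0.0013],[0,0,0.0012],[0,0,0]], "turn": [0,0,0,0,0,0], "claw": [0,0,0,0,0,0]}}

```text
time: 16.03
position: [0.5468, -0.0827, 0.2072]
eef_rot: [0.995, -0.095, 0.0, -0.0]
wrist_force: [-2.9, -0.4, 5.9]
gripper_width: 0.0095
```

Call:
{"op": "servo_tool", "data": {"slide": [[0,0,-0.0025],[0.002,0,0],[0,0,0],[0,0,0.0013],[0,0,0.0012],[0,0,0]], "turn": [0,0,0,0,0,0], "claw": [0,0,0,0,0,0]}}

```text
time: 16.53
position: [0.5488, -0.083, 0.2072]
eef_rot: [0.995, -0.095, 0.0, -0.0]
wrist_force: [-3.0, 0.5, 4.9]
gripper_width: 0.0099
```

Call:
{"op": "servo_tool", "data": {"slide": [[0,0,-0.0025],[0.002,0,0],[0,0,0],[0,0,0.0013],[0,0,0.0012],[0,0,0]], "turn": [0,0,0,0,0,0], "claw": [0,0,0,0,0,0]}}

```text
time: 17.03
position: [0.5507, -0.0834, 0.2072]
eef_rot: [0.995, -0.095, 0.0, -0.0]
wrist_force: [-3.5, 0.3, 5.1]
gripper_width: 0.0094
```

```bash
python3 - <<'E'
from h import *
slot()
E
```

```text
t 17.033 pos [ 0.5507 -0.0834  0.2072] x [ 0.982 -0.189  0.   ] z [ 0.  0. -1.] F [-3.52  0.26  5.1 ] T [0.11 0.98 0.04] w 0.0094 q7 0.18
slot in tool [-0.0412  0.0003  0.115 ] yaw -10.889254127251093
```

Call:
{"op": "servo_tool", "data": {"slide": [[0,0,-0.0025],[0.002,0,0],[0,0,0],[0,0,0.0013],[0,0,0.0012],[0,0,0]], "turn": [0,0,0,0,0,0], "claw": [0,0,0,0,0,0]}}

```text
time: 17.53
position: [0.5527, -0.0838, 0.2072]
eef_rot: [0.995, -0.095, 0.0, -0.0]
wrist_force: [-3.5, 1.2, 5.6]
gripper_width: 0.0096
```

Call:
{"op": "servo_tool", "data": {"slide": [[0,0,-0.0025],[0.002,0,0],[0,0,0],[0,0,0.0013],[0,0,0.0012],[0,0,0]], "turn": [0,0,0,0,0,0], "claw": [0,0,0,0,0,0]}}

```text
time: 18.03
position: [0.5546, -0.0842, 0.2072]
eef_rot: [0.995, -0.095, 0.0, -0.0]
wrist_force: [-2.6, 0.4, 4.9]
gripper_width: 0.0098
```

Call:
{"op": "servo_tool", "data": {"slide": [[0,0,-0.0025],[0.002,0,0],[0,0,0],[0,0,0.0013],[0,0,0.0012],[0,0,0]], "turn": [0,0,0,0,0,0], "claw": [0,0,0,0,0,0]}}

```text
time: 18.53
position: [0.5566, -0.0846, 0.2072]
eef_rot: [0.995, -0.095, 0.0, -0.0]
wrist_force: [-3.6, 0.3, 4.8]
gripper_width: 0.0095
```

Call:
{"op": "servo_tool", "data": {"slide": [[0,0,-0.0025],[0.002,0,0],[0,0,0],[0,0,0.0013],[0,0,0.0012],[0,0,0]], "turn": [0,0,0,0,0,0], "claw": [0,0,0,0,0,0]}}

```text
time: 19.03
position: [0.5586, -0.085, 0.2069]
eef_rot: [0.995, -0.095, 0.0, -0.0]
wrist_force: [-2.5, 1.1, 3.6]
gripper_width: 0.0097
```

Call:
{"op": "servo_tool", "data": {"slide": [[0,0,-0.0025],[0.002,0,0],[0,0,0],[0,0,0.0013],[0,0,0.0012],[0,0,0]], "turn": [0,0,0,0,0,0], "claw": [0,0,0,0,0,0]}}

```text
time: 19.53
position: [0.5604, -0.0852, 0.2062]
eef_rot: [0.995, -0.095, -0.0, 0.0]
wrist_force: [-2.0, -0.5, -1.3]
gripper_width: 0.0097
```

Call:
{"op": "servo_tool", "data": {"slide": [[0,0,-0.0025],[0.002,0,0],[0,0,0],[0,0,0.0013],[0,0,0.0012],[0,0,0]], "turn": [0,0,0,0,0,0], "claw": [0,0,0,0,0,0]}}

```text
time: 20.03
position: [0.5624, -0.0856, 0.2064]
eef_rot: [0.995, -0.095, 0.0, 0.0]
wrist_force: [-2.0, 0.0, -1.0]
gripper_width: 0.0098
```

```bash
python3 - <<'E'
from h import *
slot()
p,d,i=grab('wrist','w13')
E
```

```text
t 20.033 pos [ 0.5624 -0.0856  0.2064] x [ 0.982 -0.189  0.   ] z [ 0. -0. -1.] F [-2.    0.05 -1.05] T [ 0.06  0.53 -0.01] w 0.0098 q7 0.178
slot in tool [-0.053   0.0003  0.1142] yaw -10.883492207284206
```

View pics/w13.png

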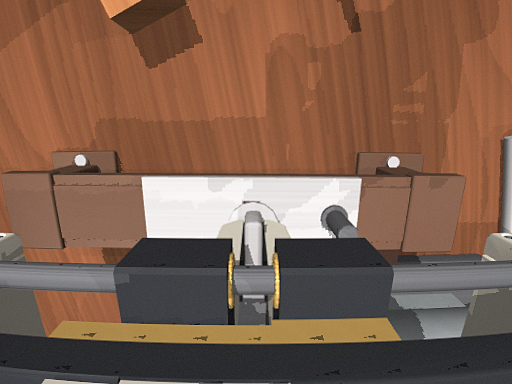

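The foot drops in here (z 0.2064 with no load). I'll probe deeper.

Call:
{"op": "servo_tool", "data": {"slide": [[0,0,0.001],[0,0,0.001],[0,0,0.001],[0,0,0]], "turn": [0,0,0,0], "claw": [0,0,0,0]}}

```text
time: 20.42
position: [0.5624, -0.0856, 0.2034]
eef_rot: [0.995, -0.095, 0.0, 0.0]
wrist_force: [-1.5, 0.2, -1.3]
gripper_width: 0.0094
```

```bash
python3 - <<'E'
from h import *
slot()
E
```

```text
t 20.417 pos [ 0.5624 -0.0856  0.2034] x [ 0.982 -0.189  0.   ] z [ 0. -0. -1.] F [-1.45  0.19 -1.27] T [0.04 0.55 0.01] w 0.0094 q7 0.18
slot in tool [-0.053   0.0003  0.1112] yaw -10.879817468219674
```

Call:
{"op": "servo_tool", "data": {"slide": [[0,0,0.002],[0,0,0.002],[0,0,0.002],[0,0,0.002],[0,0,0]], "turn": [0,0,0,0,0], "claw": [0,0,0,0,0]}}

```text
time: 20.83
position: [0.5627, -0.0857, 0.1951]
eef_rot: [0.995, -0.095, 0.0, 0.0]
wrist_force: [-0.1, -0.2, -1.1]
gripper_width: 0.0098
```

Call:
{"op": "servo_tool", "data": {"slide": [[0,0,0.002],[0,0,0.002],[0,0,0.001],[0,0,0.001],[0,0,0]], "turn": [0,0,0,0,0], "claw": [0,0,0,0,0]}}

```text
time: 21.25
position: [0.5626, -0.0856, 0.1894]
eef_rot: [0.995, -0.095, 0.0, 0.0]
wrist_force: [0.3, -0.2, -0.4]
gripper_width: 0.01
```

Call:
{"op": "servo_tool", "data": {"slide": [[0,0,0.0005],[0,0,0.0005],[0,0,0],[0,0,0]], "turn": [0,0,0,0], "claw": [0,0,0,0]}}

```text
time: 21.58
position: [0.5626, -0.0857, 0.1892]
eef_rot: [0.995, -0.095, 0.001, -0.0]
wrist_force: [-1.0, -0.3, 5.4]
gripper_width: 0.0098
```

```bash
python3 - <<'E'
from h import *
slot((.5622,-.0858,.092))
p,d,i=grab('wrist','w14')
p,d,i=grab('scene','s14'); uv=proj(i,[[.56,-.085,.1]])[0].astype(int)
cv2.imwrite('pics/s14z.png',cv2.resize(p[uv[1]-50:uv[1]+50,uv[0]-60:uv[0]+60,::-1],None,fx=6,fy=6,interpolation=cv2.INTER_CUBIC))
E
```

```text
t 21.583 pos [ 0.5626 -0.0857  0.1892] x [ 0.982 -0.189  0.001] z [ 0.001 -0.    -1.   ] F [-0.96 -0.27  5.41] T [ 0.06  0.39 -0.03] w 0.0098 q7 0.188
slot in tool [-0.0005  0.0002  0.0972] yaw -10.883267814794243
```

View pics/w14.png

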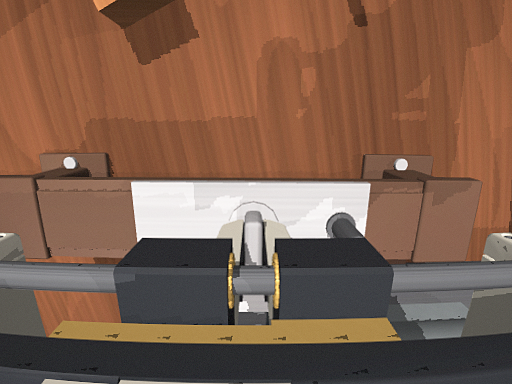

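View pics/s14z.png

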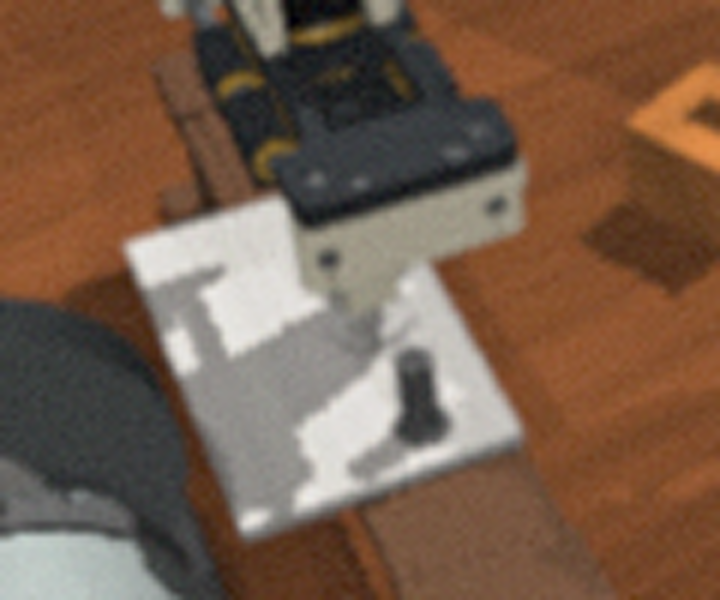

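The collar is seated at 5.4 N and the wings line up with the slot. I'll take the load off slightly and make the quarter turn.

Call:
{"op": "servo_tool", "data": {"slide": [[0,0,-0.0008],[0,0,0],[0,0,0],[0,0,0],[0,0,0],[0,0,0],[0,0,0],[0,0,0]], "turn": [0,0,0.1,0.1,0.1,0.1,0,0], "claw": [0,0,0,0,0,0,0,0]}}

```text
time: 22.35
position: [0.5625, -0.085, 0.1893]
eef_rot: [0.957, -0.289, -0.0, -0.0]
wrist_force: [-0.7, 1.6, 1.6]
gripper_width: 0.0098
```

```bash
python3 - <<'E'
from h import *
slot((.5622,-.0858,.092))
E
```

```text
t 22.35 pos [ 0.5625 -0.085   0.1893] x [ 0.833 -0.554 -0.   ] z [ 0.  0. -1.] F [-0.71  1.6   1.64] T [ 0.28  0.1  -0.  ] w 0.0098 q7 -0.114
slot in tool [0.0002 0.0008 0.0973] yaw -33.62576399512805
```

Call:
{"op": "servo_tool", "data": {"slide": [[0,0,0],[0,0,0],[0,0,0],[0,0,0],[0,0,0],[0,0,0],[0,0,0],[0,0,0],[0,0,0],[0,0,0],[0,0,0],[0,0,0]], "turn": [0.117,0.117,0.117,0.117,0.117,0.117,0.117,0.117,0.117,0.117,0,0], "claw": [0,0,0,0,0,0,0,0,0,0,0,0]}}

```text
time: 23.35
position: [0.5624, -0.084, 0.1893]
eef_rot: [-0.639, 0.77, 0.001, 0.001]
wrist_force: [-0.1, 3.7, 4.0]
gripper_width: 0.0098
```

```bash
python3 - <<'E'
from h import *
slot((.5622,-.0858,.092))
p,d,i=grab('wrist','w15')
E
```

```text
t 23.35 pos [ 0.5624 -0.084   0.1893] x [-0.184 -0.983 -0.003] z [-0.001  0.003 -1.   ] F [-0.12  3.69  4.05] T [0.89 0.37 0.  ] w 0.0098 q7 -1.02
slot in tool [ 0.002  -0.0003  0.0973] yaw -100.61960452065902
```

View pics/w15.png

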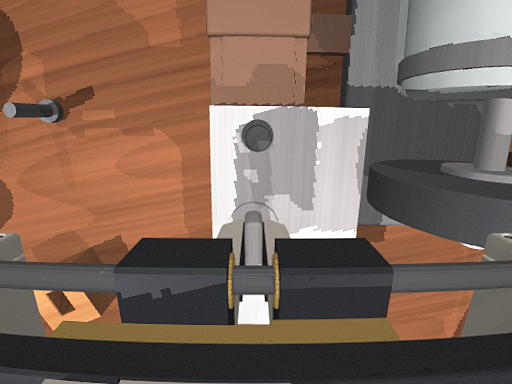

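The turn is made (tool yaw −100.6°, so 89.7°), with the wings now pointing toward the peg at (258,135). I'll release and rise straight up.

Call:
{"op": "servo_tool", "data": {"slide": [[0,0,0],[0,0,0],[0,0,0],[0,0,0],[0,0,0],[0,0,0]], "turn": [0,0,0,0,0,0], "claw": [0.1,0.15,0.25,0.3,0.35,0.35]}}

```text
time: 23.9
position: [0.5622, -0.0866, 0.1892]
eef_rot: [-0.637, 0.771, -0.001, -0.001]
wrist_force: [-0.0, -0.2, 0.7]
gripper_width: 0.0317
```

Call:
{"op": "servo_tool", "data": {"slide": [[0,0,-0.005],[0,0,-0.01],[0,0,-0.02],[0,0,-0.03],[0,0,-0.035],[0,0,0],[0,0,0],[0,0,0]], "turn": [0,0,0,0,0,0,0,0], "claw": [0.35,0.35,0.35,0.35,0.35,0.35,0.35,0.35]}}

```text
time: 24.57
position: [0.5621, -0.0854, 0.2895]
eef_rot: [-0.637, 0.771, 0.0, 0.0]
wrist_force: [-0.1, -0.5, 0.4]
gripper_width: 0.0327
```

```bash
python3 - <<'E'
from h import *
st()
p,d,i=grab('wrist','w16'); c=cloud(i,d); z=c[:,:,2]
m=(z>.127)&(z<.142)&(d>0)&(np.hypot(c[:,:,0]-.562,c[:,:,1]+.085)<.03);P=c[m];print('wings',len(P),cv2.minAreaRect((P[:,:2]*1000).astype(np.float32)),np.percentile(P[:,2],[10,50,90]))
mt=(z>.122)&(z<.130)&(d>0)&(np.hypot(c[:,:,0]-.621,c[:,:,1]+.098)<.02);P=c[mt];print('peg',P.mean(0),cv2.minEnclosingCircle((P[:,:2]*1000).astype(np.float32)))
E
```

```text
t 24.567 pos [ 0.5621 -0.0854  0.2895] x [-0.188 -0.982 -0.001] z [ 0.     0.001 -1.   ] F [-0.13 -0.49  0.35] T [0.04 0.15 0.04] w 0.0327 q7 -1.123
wings 405 ((562.614990234375, -84.42252349853516), (9.845504760742188, 33.42436218261719), 79.22901916503906) [0.13219539 0.13383398 0.13495396]
peg [ 0.62106889 -0.09806934  0.12613547] ((621.0520629882812, -98.1388931274414), 6.754757881164551)
```

View pics/w16.png

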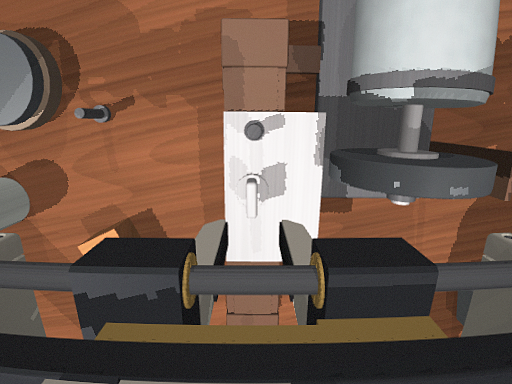

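```bash
python3 - <<'E'
from h import *
p,d,i=load('w16'); c=cloud(i,d); z=c[:,:,2]
m=(z>.127)&(z<.142)&(d>0)&(np.hypot(c[:,:,0]-.562,c[:,:,1]+.085)<.03);P=c[m]
e=np.array([.982,-.187]);a=(P[:,:2]-P[:,:2].mean(0))@e; b=(P[:,:2]-P[:,:2].mean(0))@[.187,.982]
print('tilt',np.linalg.lstsq(np.c_[a,b,np.ones(len(a))],P[:,2],rcond=None)[0])
p,d,i=grab('top','top_end'); print(st()[0]['time'])
E
```

```text
tilt [-0.03410717  0.0461621   0.13362527]
t 24.667 pos [ 0.5617 -0.0851  0.2883] x [-0.188 -0.982 -0.   ] z [-0.002  0.001 -1.   ] F [ 0.52  1.45 -0.46] T [0.01 0.18 0.01] w 0.0322 q7 -1.123
24.6667
```

View pics/top_end.png

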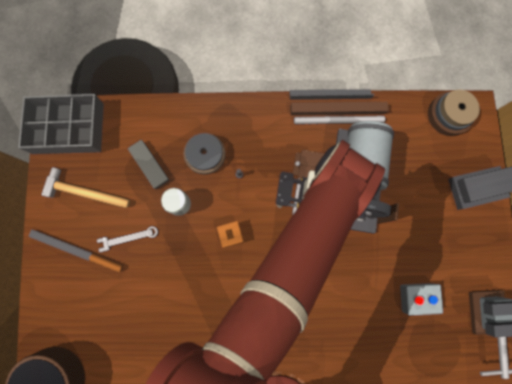

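The top view shows the tin (175,201), stone (148,163), wheels (204,152), bolt (240,173) and wrench (128,239) where they started. The gripper is clear of the screw, so I'll hand in.

```bash
python3 -c "
from plant import workorder
print(workorder.close_job())"
```

```text
the job is handed in; nothing more can be done
None
```

The thumbscrew is through both slots, seated, turned and released, and I handed the job in at 24.7 s of the 67 s allowed. No verdict was reported.

**What I did:** I gripped the thumbscrew in the block and lowered its foot into the plate's slot. I used it to draw the plate along by about 50 mm, pressing down lightly every 2 mm until it dropped into the bar's slot. I lowered it until the collar sat on the plate (about 5 N), turned it 89.7°, opened the fingers and rose straight up.

**Last checks:**
- **Height:** the wing tops are 42 mm above the plate, which matches the home position.
- **Place:** the wings' centre is about 3 mm from the slot's centre, worked out from the peg.
- **Direction:** the wings lie along the grinder's x, so the screw is locked.
- **Upright:** a rough plane fit gave a lean of 0.03–0.05 rad, under the 0.12 limit.
- **Bystanders:** by eye in the top picture, none had moved, and the gripper was clear of everything.

**What went less well:**
- **Sticking:** my first try at sliding while pressing stuck. The wrist force rose to about 20 N before I eased off and changed to lifting between steps.
- **Side load:** after the turn there was about 4 N of sideways load and a 1–2 mm shift. The load was gone once I let go.

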